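Take down the firebrick shield, fetch the cooled capsule, rebuild the shield

TASK

Take the three-brick heat shield down and set its bricks side by side on the white parking board, leaving both capsules behind it where they stand. Once all three are on the board, stand the orange-capped capsule upright in the middle of the copper cooling plate. Then rebuild the shield on the hearth just as it was, every brick back in its own old place and the grey one bridging the joint of the lower two; leave the blue-capped capsule where it stands.

Things in the scene. Friction and masses are not known exactly. Their poses are not given: they have to be found in the camera images.
- brick_red: terracotta-red loose firebrick, box 50 mm (its x, thickness) by 90 mm (its y, length) by 50 mm high, about 0.18 kg; origin at the centre of its underside, z up. At the start in the lower course of the shield, on the left or the right.
- brick_cream: pale cream loose firebrick, box 50 mm (its x, thickness) by 90 mm (its y, length) by 50 mm high, about 0.18 kg; origin at the centre of its underside, z up. At the start in the lower course of the shield, at the other end from the red one.
- brick_grey: plain grey loose firebrick, box 50 mm (its x, thickness) by 90 mm (its y, length) by 50 mm high, about 0.18 kg; origin at the centre of its underside, z up. At the start the upper course: its underside 50 mm above the undersides of the lower two, lying across their joint, long sides parallel to theirs.
- capsule_orange: steel sample capsule with an orange cap, upright cylinder 32 mm diameter, 70 mm high (cap the top 20 mm), about 0.15 kg; loose; origin at the centre of its underside. Stands on the hearth behind the left or right lower brick.
- capsule_blue: the same capsule with a blue cap, standing beside the orange one (about 100 mm apart, a small flat aluminium ring 26 mm wide and 6 mm high between them); not to be moved.
- hearth: fixed dark steel hearth; plate x -100 to +90, y -110 to +110, 8 mm thick; origin on the bench under it, z up, -x side to the robot, turned up to 0.22 rad. Lower bricks stand near its front at about x -55, y -49 and +49 mm (8 mm joint, grey rectangles painted under them), their x along its x; capsules at x +31, y -50 and +50. Side cheeks at y -107, +107 (x -15 to +85) 58 mm high, rear lip x +87, 28 mm high.
- board: fixed white parking board with a yellow border line, 220 mm (x) by 240 mm (y), 6 mm thick, flat and empty; origin on the bench under its centre, z up, turned up to 0.22 rad. On the other side of the robot's centre line from the hearth.
- cool_plate: fixed copper disc 84 mm diameter, 10 mm thick, a thin dark ring line round its middle; origin on the bench under its centre. Between hearth and board, nearer or farther than a silvery aluminium disc of the same size that is not used.
There are look-alikes about, which are no part of the job. Several things have the shape of the brick_grey; the one meant has the colours described above.

How it is judged:
By the outcome, as a careful person would: the job done as asked, in the order asked, and still so for the second after the job is handed in, with the robot touching nothing.
It also fails if it takes over 144 s, if anything falls off the work surface, if the arm or the gripper's body presses on something with over 40 N, if the wrist force passes 120 N, or if a joint passes its speed limit or range.

ROBOT

A 7-joint arm with a two-finger parallel gripper is mounted at the origin on the work surface. World frame = base frame: x ahead of the robot, y to its left, z up, the work surface at z = 0. Lengths are in m, angles in rad, forces in N, time in s.
With the tool pointing down it reaches from about 0.4 to 0.875 m from the base axis. Payload 19.3 kg.
Tool frame: the origin (TCP) lies where the fingers leave the gripper's body, on its centre line; the fingertips stand bot.tip_reach ahead of it and the grasp point (between the pads) lies 54 mm ahead of it (bot.tip_reach is the distance from the TCP to the fingertips, in m); z points along the fingers, y is the line along which they close (so a half turn about z gives the same grasp; the last joint's range is limited). The gripper opens to 85 mm and grips with 20 to 120 N. Pads are 22 mm wide; open, the fingers measure 114 mm over their backs; the gripper's body (76 mm by 85 mm) begins 54 mm behind the grasp point. The pads swing forward as they close: fully open they stand 13 mm farther back than shut.
Start: joints at [1.126, 0.521, -0.036, 1.599, 0.021, 1.021, -0.113], TCP at [0.229, -0.582, 0.304] pointing down, gripper open.
Joint ranges: [-2.91, 2.91], [-0.3, 2.13], [-1.5, 1.42], [0.17, 2.43], [-1.26, 4.41], [0.16, 1.93], [-2.52, 2.52]. Speed limits (rad/s): [1.89, 1.89, 2.39, 2.39, 3.01, 3.01, 3.01].

INTERFACE

Orientations are given as [roll, pitch, yaw] about the fixed x, y, z axes, in that order (R = Rz(yaw) Ry(pitch) Rx(roll)).
In Python, from workcell import bot gives the robot as it stands. The module is installed in compiled form; this text tells all that it offers.
- The arm moves only by the shell command python3 -m jog 'ROWS' [FORCE]. ROWS is JSON, a list that holds one entry, the list of rows, each a list of 7 numbers: the shift along the tool's x, y, z in mm, then the turn, a rotation vector about the tool's x, y, z in rad, then the opening, from 0 (shut) to 1 (fully open). In form: [[[tx, ty, tz, wx, wy, wz, fingers], ...]]. A call has 1 to 5 rows; each row shifts and turns the commanded pose from where the row before left it, along the tool's axes as they then stand; what a row does not reach is not made up. A row lasts 1/10 s, in which the tool goes at most 50 mm and 8.59 degrees, less where a joint would pass 70% of its speed; a pose out of reach is approached as far as the arm can. A call is refused whole if a number of a shift passes 50 or a number of a turn 0.15, either way. A call with a gripper value outside its range is refused whole. The fingers move at their own pace and stop on an object; FORCE is the grip in N (left out, the last holds). Time passes only in rows, so rows that do not move let the fingers close. It gives the time, the measured TCP pose, the force, the opening and the grip force at its end, in the units of the state.
- bot.observe(): the state, without advancing time (a new reading comes with each control period).
- bot.grab_frame(name): name is "side" or "top"; returns a dict with "img" (400x640x3 uint8, red, green, blue), "intrinsics" (3x3 intrinsics, pixels), "R" (3x3) and "t" (3): a world point X has camera coordinates R X + t. Camera axes: x right, y down, z forward; pixel columns grow to the right and rows downward; lengths in m; the calibration is good to about 2 mm. A picture is of the moment at which its call begins. There is no depth.
- bot.job_done(): hands the job in; it is judged then, once.
Trained networks look in a picture, given as the dict that the camera call returned (one of the last four; its "shot" number tells which), for a name from the list of things; names that differ only in an ending like _2 or _b are one class to them, and where a whole thing is asked for, a point or a joint stands for the part that bears it (a point fixed in the world has none). Each returns a list of dicts, best first, with "conf" (0 to 1); they miss things now and then, are a little off and sometimes report something else, mostly with a low value. They report only what shows in the picture. A call takes as long as a camera call. They do not tell look-alikes from the thing itself.
- bot.trace(query, picture): "region" (400x640 bool, what is visible of it).
- bot.spot_point(query, picture): "xyz" ([x, y, z] in m, in world coordinates, good to about 4 mm: a listed point, or the origin of a listed thing).
The state is a dict: "clock": time; "qpos": joint angles; "qd": joint speeds; "joint_efforts": joint torques, N m; "position": TCP position; "tool_rot": TCP orientation; "force": force on the tool from outside, world axes, zero at the start; "moment": the same for the moment, N m; "grip_width": finger opening in m; "finger_force": force on a finger pad.
Only numpy, scipy, OpenCV 4.12 (cv2) and the standard library are available. Lean on these libraries where they do the work, as an engineer would, in place of code of your own. Each camera call takes 0.05 s, during which the arm holds its last target. There are 200 camera calls.

## Working session

There is one attempt and no reset: what is moved stays moved. The work goes in short steps, Python scripts to look and compute and a shell command to move; the robot and the scene stay as the last step left them, time stands still between calls to the robot, and variables do not carry over. Pictures are saved under pics/ and viewed, at most 14 in all, crops included, and the job is handed in when it is done.

```bash
mkdir -p pics; cat > h.py <<'E'
from workcell import bot
import numpy as np, cv2
from scipy.spatial.transform import Rotation as Ro
def save(f,n): cv2.imwrite('pics/'+n,f['img'][:,:,::-1])
def st():
    s=bot.observe(); print('t',round(s['clock'],2),'p',np.round(np.array(s['position'])*1000,1),'rot',np.round(s['tool_rot'],3),'w',round(s['grip_width']*1000,1),'ff',np.round(s['finger_force'],1),'F',np.round(s['force'],1)); return s
def proj(f,X): 
    c=f['R']@np.array(X)+f['t']; p=f['intrinsics']@c; return p[:2]/p[2]
def ray(f,uv,z):
    K,R,t=map(np.array,(f['intrinsics'],f['R'],f['t'])); d=R.T@np.linalg.inv(K)@np.array([uv[0],uv[1],1.]); o=-R.T@t
    return o+d*(z-o[2])/d[2]
E
python3 - <<'E'
from h import *
s=st(); print(np.shape(s['tool_rot']),s['tool_rot'],bot.tip_reach)
for n in ('top','side'):
    f=bot.grab_frame(n); save(f,n+'0.png'); print(n,'cam',np.round(-f['R'].T@f['t'],2))
    for q in ['brick_red','brick_cream','brick_grey','capsule_orange','capsule_blue','hearth','board','cool_plate']:
        print(q,[(np.round(np.array(d['xyz'])*1000).tolist(),round(d['conf'],2),np.round(proj(f,d['xyz'])).tolist()) for d in bot.spot_point(q,f)[:4]])
E
```

```text
t 0.0 p [ 228.7 -581.4  303.3] rot [-3.14   0.     0.375] w 85.5 ff 0.0 F [ 0.5  0.2 -0.4]
(3,) [-3.14045547e+00  9.80131856e-05  3.74776419e-01] 0.0726
top cam [ 0.37 -0.05  1.16]
brick_red [([443.0, -285.0, 7.0], 0.81, [408.0, 202.0])]
brick_cream [([459.0, -184.0, 7.0], 0.93, [370.0, 196.0])]
brick_grey [([278.0, -253.0, -2.0], 0.98, [395.0, 264.0]), ([448.0, -245.0, 64.0], 0.71, [397.0, 199.0]), ([239.0, -436.0, -1.0], 0.63, [464.0, 280.0])]
capsule_orange [([529.0, -291.0, 10.0], 0.76, [411.0, 170.0])]
capsule_blue [([542.0, -198.0, 10.0], 0.54, [376.0, 165.0])]
hearth [([503.0, -246.0, -2.0], 0.81, [393.0, 180.0])]
board [([501.0, 243.0, -3.0], 0.94, [212.0, 178.0])]
cool_plate [([643.0, -3.0, -4.0], 0.6, [304.0, 127.0]), ([504.0, 245.0, -2.0], 0.53, [211.0, 177.0])]
side cam [ 0.41 -0.89  0.61]
brick_red [([443.0, -285.0, 11.0], 0.76, [325.0, 275.0])]
brick_cream [([454.0, -188.0, 7.0], 0.39, [328.0, 246.0])]
brick_grey [([272.0, -254.0, 2.0], 0.7, [245.0, 270.0]), ([445.0, -243.0, 62.0], 0.65, [325.0, 243.0]), ([242.0, -438.0, 4.0], 0.55, [215.0, 345.0])]
capsule_orange [([529.0, -296.0, 6.0], 0.72, [367.0, 279.0])]
capsule_blue [([541.0, -196.0, 11.0], 0.6, [366.0, 246.0])]
hearth [([504.0, -244.0, 1.0], 0.7, [352.0, 264.0])]
board [([504.0, 247.0, -1.0], 0.62, [336.0, 159.0])]
cool_plate [([642.0, 3.0, -2.0], 0.81, [393.0, 200.0])]
```

View pics/top0.png

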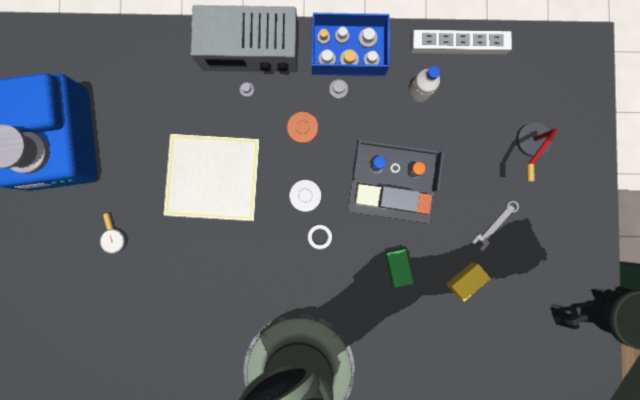

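View pics/side0.png

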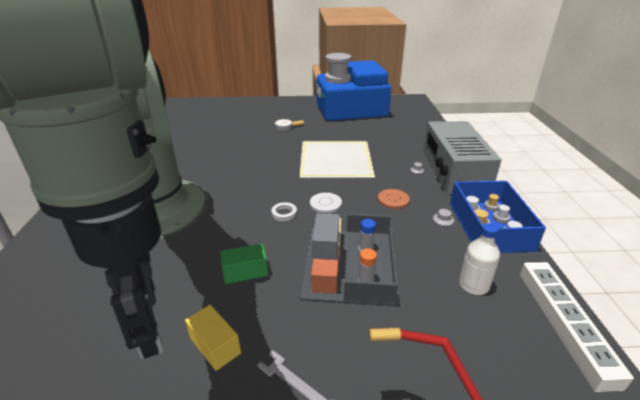

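The top view shows the hearth around pixel (397,182): cream brick at (369,196), red at (424,204), grey across the top at (400,198), and the orange capsule at (418,169) behind red. The board is at (212,178) and the copper disc at (303,127), the farther of the two. The green and yellow blocks are decoys. Next I'll refine the poses with silhouette fits.

```bash
cat >> h.py <<'E'
from scipy.optimize import minimize
def boxpts(x,y,yaw,z,d):
    c=np.array([[sx*d[0]/2,sy*d[1]/2,h] for sx in(-1,1) for sy in(-1,1) for h in(0,d[2])]); return Ro.from_euler('z',yaw).apply(c)+[x,y,z]
def sil(f,P):
    m=np.zeros((1600,2560),np.uint8); q=np.array([proj(f,p) for p in P]); h=cv2.convexHull(((q+.5)*4*16).astype(np.int32)); cv2.fillConvexPoly(m,h,1,shift=4); return cv2.resize(m.astype(np.float32),(640,400),interpolation=cv2.INTER_AREA)
def fit(fm,p0,z,d):
    def c(p):
        e=0
        for f,m in fm:
            s=sil(f,boxpts(p[0]/1000,p[1]/1000,p[2]/100,z,d)); e-=np.minimum(s,m).sum()/np.maximum(s,m).sum()
        return e/len(fm)
    r=minimize(c,p0,method='Nelder-Mead',options=dict(initial_simplex=np.array(p0)+np.array([[0,0,0],[8,0,0],[0,8,0],[0,0,8]]),maxiter=120)); return np.round(r.x,1),round(r.fun,3)
def mask(f,q,xyz=None):
    L=bot.trace(q,f)
    if xyz is not None:
        u=proj(f,xyz); L=sorted(L,key=lambda d:np.hypot(*(np.argwhere(d['region']).mean(0)[::-1]-u)))
    return L[0]['region'].astype(np.float32)
E
python3 - <<'E'
from h import *
t=bot.grab_frame('top'); s=bot.grab_frame('side')
def both(q,p0,z,d,xyz):
    M=[(f,mask(f,q,xyz)) for f in (t,s)]
    for m in ([M[0]],[M[1]],M): print(q,[int(a[1].sum()) for a in m],fit(m,p0,z,d))
both('brick_grey',[447,-244,-14],.058,(.05,.09,.05),[.447,-.244,.085])
both('board',[502,245,-7],0,(.22,.24,.006),[.5,.245,0])
both('cool_plate',[643,0,0],0,(.075,.075,.01),[.643,0,0])
for q,a in (('brick_red',[.443,-.285,.03]),('brick_cream',[.457,-.186,.03])):
    m=mask(t,q,a); c,r,an=cv2.minAreaRect(np.argwhere(m>0)[:,::-1].astype(np.float32)); pts=cv2.boxPoints((c,r,an)); print(q,[np.round(ray(t,p,.058)[:2]*1000).tolist() for p in pts])
m=mask(t,'hearth',[.5,-.245,0]);pts=cv2.boxPoints(cv2.minAreaRect(np.argwhere(m>0)[:,::-1].astype(np.float32)));print([np.round(ray(t,p,.02)[:2]*1000).tolist() for p in pts])
c=cv2.resize(t['img'][130:240,330:460],None,fx=6,fy=5.4,interpolation=cv2.INTER_CUBIC); cv2.imwrite('pics/c1.png',c[:,:,::-1])
E
```

```text
brick_grey [828] (array([ 446.9, -244.5,  -13.3]), np.float64(-0.942))
brick_grey [1178] (array([ 444.2, -244.2,  -13.6]), np.float64(-0.951))
brick_grey [828, 1178] (array([ 445.4, -244.6,  -12.3]), np.float64(-0.931))
board [7386] (array([504.2, 242.1,  -4. ]), np.float64(-0.985))
board [2631] (array([501.5, 242.2,  -4. ]), np.float64(-0.982))
board [7386, 2631] (array([502.9, 242.2,  -4. ]), np.float64(-0.979))
cool_plate [780] (array([641.6,   2.1,   9.8]), np.float64(-0.844))
cool_plate [494] (array([ 6.393e+02,  5.000e-01, -5.300e+00]), np.float64(-0.856))
cool_plate [780, 494] (array([641.3,   1.3,   2.9]), np.float64(-0.843))
brick_red [[414.0, -297.0], [466.0, -303.0], [462.0, -335.0], [411.0, -329.0]]Traceback (most recent call last):
  File "<stdin>", line 10, in <module>
  File "h.py", line 28, in mask
    return L[0]['region'].astype(np.float32)
           ~^^^
IndexError: list index out of range
```

Grey fits at about (446,-244.5) with yaw -0.13, and the board at (503,242) with yaw -0.04. That is enough to start. I'll move above grey, then look.

```bash
cat >> h.py <<'E'
def togo(x,y,z,yaw=None):
    "mm target, yaw: prints turn wz then total tool shift after turn"
    s=st(); p=np.array(s['position'])*1000; a=s['tool_rot'][2]; yaw=a if yaw is None else yaw
    d=(yaw-a+np.pi)%(2*np.pi)-np.pi; D=np.array([x,y,z])-p
    print('wz total',round(-d,3)); 
    for nm,b in(('turn first',yaw),('shift first',a)): print(nm,'tool shift',np.round([np.cos(b)*D[0]+np.sin(b)*D[1],np.sin(b)*D[0]-np.cos(b)*D[1],-D[2]],1))
E
python3 -m jog '[[[0,0,0,0,0,-0.15,1],[0,0,0,0,0,-0.15,1],[0,0,0,0,0,-0.15,1],[0,0,0,0,0,-0.15,1],[0,0,0,0,0,-0.15,1]]]'
python3 -m jog '[[[0,0,0,0,0,-0.15,1],[0,0,0,0,0,-0.15,1],[45,20,0,0,0,0,1],[45,20,0,0,0,0,1],[45,20,0,0,0,0,1]]]'
python3 -m jog '[[[45,20,0,0,0,0,1],[45,20,0,0,0,0,1],[45,20,0,0,0,0,1],[45,20,0,0,0,0,1],[0,0,0,0,0,0,1]]]'
python3 -c "
from h import *
togo(446,-244.5,140,1.441)"
```

```text
clock: 1.9
position: [0.2288, -0.5816, 0.3039]
tool_rot: [3.142, 0.0, 1.131]
force: [-1.0, -0.1, 0.7]
grip_width: 0.0852
finger_force: 0.0
clock: 2.4
position: [0.3082, -0.4553, 0.3039]
tool_rot: [3.141, -0.0, 1.424]
force: [1.4, -0.2, 1.2]
grip_width: 0.0854
finger_force: 0.0
clock: 2.9
position: [0.4165, -0.2849, 0.3044]
tool_rot: [3.14, -0.001, 1.433]
force: [-0.1, -1.1, 0.4]
grip_width: 0.0849
finger_force: 0.0
t 2.9 p [ 416.5 -284.9  304.4] rot [ 3.140e+00 -1.000e-03  1.433e+00] w 84.9 ff 0.0 F [-0.1 -1.1  0.4]
wz total -0.008
turn first tool shift [ 43.8  24.  164.4]
shift first tool shift [ 44.   23.6 164.4]
```

```bash

python3 -m jog '[[[22,12,0,0,0,-0.008,1],[22,12,0,0,0,0,1],[0,0,45,0,0,0,1],[0,0,45,0,0,0,1],[0,0,40,0,0,0,1]]]' >/dev/null
python3 -m jog '[[[0,0,34,0,0,0,1],[0,0,0,0,0,0,1],[0,0,0,0,0,0,0],[0,0,0,0,0,0,0],[0,0,0,0,0,0,0]]]' 50 | tail -3
python3 -m jog '[[[0,0,0,0,0,0,0],[0,0,0,0,0,0,0],[0,0,0,0,0,0,0]]]'
python3 - <<'E'
from h import *
st()
for n in ('top','side'): f=bot.grab_frame(n)
c=cv2.resize(f['img'][170:320,260:440],None,fx=4,fy=4); cv2.imwrite('pics/s1.png',c[:,:,::-1])
E
```

```text
force: [-0.7, 1.0, 8.2]
grip_width: 0.0494
finger_force: 50.2
clock: 4.2
position: [0.4439, -0.2507, 0.1419]
tool_rot: [3.139, 0.001, 1.432]
force: [0.4, 1.5, 11.0]
grip_width: 0.0494
finger_force: 50.7
t 4.2 p [ 443.9 -250.7  141.9] rot [3.139e+00 1.000e-03 1.432e+00] w 49.4 ff 50.7 F [ 0.4  1.5 11. ]
```

View pics/s1.png

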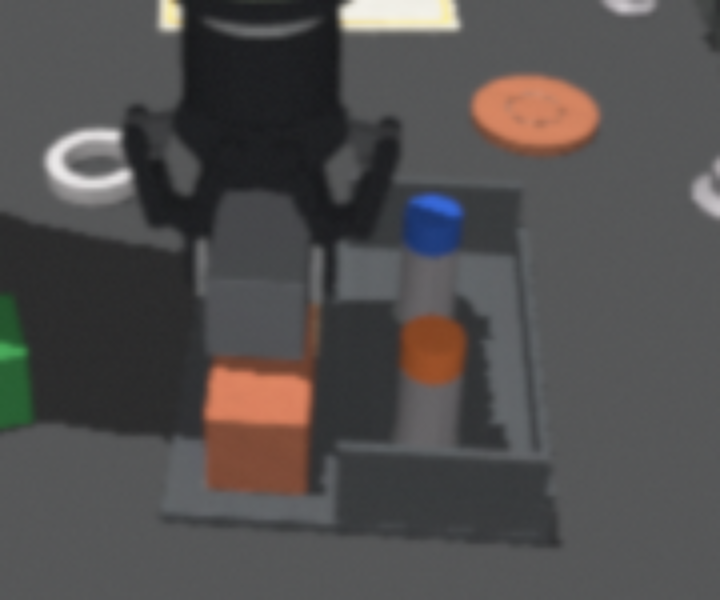

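The side view shows grey clamped squarely and centred. Red is in place beneath it, and both capsules are clear. I'll lift and turn.

```bash

python3 -m jog '[[[0,0,-20,0,0,0,0],[0,0,-40,0,0,0,0],[0,0,-40,0,0,0,0],[0,0,0,0,0,-0.14,0],[0,0,0,0,0,-0.14,0]]]' | sed -n 1,3p
python3 -m jog '[[[0,0,0,0,0,-0.14,0],[0,0,0,0,0,-0.14,0],[0,0,0,0,0,-0.14,0],[0,0,0,0,0,-0.14,0],[0,0,0,0,0,-0.14,0]]]' >/dev/null
python3 -m jog '[[[0,0,0,0,0,-0.14,0],[0,0,0,0,0,-0.14,0],[0,0,0,0,0,-0.14,0],[0,0,0,0,0,-0.14,0],[0,0,0,0,0,-0.14,0]]]' >/dev/null
python3 -c "
from h import *
togo(512,317,91,3.10); print(bot.observe()['qpos'])"
```

```text
clock: 4.8
position: [0.4436, -0.2506, 0.2426]
tool_rot: [3.139, 0.003, 1.718]
t 5.8 p [ 443.1 -250.6  241.3] rot [-3.140e+00  1.000e-03  3.118e+00] w 49.5 ff 52.8 F [-0.5 -0.4 -1.6]
wz total 0.018
turn first tool shift [-45.2 569.9 150.3]
shift first tool shift [-55.5 569.  150.3]
[ 1.00397073  0.53347988 -0.81644586  1.93517387  0.50122305  0.88547172
  1.47627761]
```

```bash

python3 -m jog '[[[-4,40,0,0,0,0,0],[-4,40,0,0,0,0,0],[-4,40,0,0,0,0,0],[-4,40,0,0,0,0,0],[-4,40,0,0,0,0,0]]]' >/dev/null
python3 -m jog '[[[-4,40,0,0,0,0,0],[-4,40,0,0,0,0,0],[-4,40,0,0,0,0,0],[-4,40,0,0,0,0,0],[-4,40,0,0,0,0,0]]]' >/dev/null
python3 -m jog '[[[-4,40,0,0,0,0,0],[-4,40,0,0,0,0,0],[-4,40,0,0,0,0,0],[0,20,0,0,0,0,0],[0,0,0,0,0,0,0]]]' >/dev/null
python3 -c "
from h import *
togo(512,317,91,3.10); print(bot.observe()['qpos'])"
```

```text
t 7.3 p [510.  291.2 241.3] rot [3.140e+00 1.000e-03 3.116e+00] w 49.3 ff 52.8 F [-0.1 -0.7 -1.6]
wz total 0.016
turn first tool shift [ -0.9  25.8 150.3]
shift first tool shift [ -1.3  25.8 150.3]
[-0.07307974  0.65168247 -0.80823425  1.73446261  0.54987883  0.99450568
  0.45699612]
```

```bash

python3 -m jog '[[[0,26,0,0,0,0.016,0],[0,0,45,0,0,0,0],[0,0,45,0,0,0,0],[0,0,35,0,0,0,0],[0,0,15,0,0,0,0]]]' >/dev/null
python3 -m jog '[[[0,0,9,0,0,0,0],[0,0,0,0,0,0,0],[0,0,0,0,0,0,0]]]' 
python3 -c "
from h import *
togo(512,317,90,3.10)"
```

```text
clock: 8.1
position: [0.5121, 0.3143, 0.0925]
tool_rot: [3.141, 0.002, 3.096]
force: [-0.2, 0.3, -0.9]
grip_width: 0.0496
finger_force: 52.8
t 8.1 p [512.1 314.3  92.5] rot [3.141e+00 2.000e-03 3.096e+00] w 49.6 ff 52.8 F [-0.2  0.3 -0.9]
wz total -0.004
turn first tool shift [0.2 2.6 2.5]
shift first tool shift [0.2 2.6 2.5]
```

```bash

python3 -m jog '[[[0,0,2.5,0,0,0,0],[0,0,0,0,0,0,0],[0,0,0,0,0,0,0.75],[0,0,0,0,0,0,0.75],[0,0,0,0,0,0,0.75]]]'
python3 -m jog '[[[0,0,-20,0,0,0,0.75],[0,0,-45,0,0,0,0.75],[0,0,-45,0,0,0,1],[0,0,-40,0,0,0,1],[0,-40,0,0,0,0,1]]]' >/dev/null
python3 -m jog '[[[4,-45,0,0,0,0,1],[4,-45,0,0,0,0,1],[4,-45,0,0,0,0,1],[4,-45,0,0,0,0,1],[4,-45,0,0,0,0,1]]]' >/dev/null
python3 -m jog '[[[4,-45,0,0,0,0,1],[4,-45,0,0,0,0,1],[4,-45,0,0,0,0,1],[4,-45,0,0,0,0,1],[4,-45,0,0,0,0,1]]]' >/dev/null
python3 -m jog '[[[4,-45,0,0,0,0,1],[4,-45,0,0,0,0,1],[0,0,0,0,0,0.15,1],[0,0,0,0,0,0.15,1],[0,0,0,0,0,0.15,1]]]' >/dev/null
python3 -m jog '[[[0,0,0,0,0,0.15,1],[0,0,0,0,0,0.15,1],[0,0,0,0,0,0.15,1],[0,0,0,0,0,0.15,1],[0,0,0,0,0,0.15,1]]]' >/dev/null
python3 -m jog '[[[0,0,0,0,0,0.15,1],[0,0,0,0,0,0.15,1],[0,0,0,0,0,0.15,1],[0,0,0,0,0,0,1]]]' >/dev/null
python3 - <<'E'
from h import *
togo(442.5,-286.5,92,1.441)
t=bot.grab_frame('top'); s=bot.grab_frame('side')
z=(.05,.09,.05)
for q,p in(('brick_red',[443,-286,-13]),('brick_cream',[457,-187,-13])):
  print(q,[[(np.round(np.array(d['xyz'])*1000).tolist(),round(d['conf'],2)) for d in bot.spot_point(q,f)[:2]] for f in (t,s)])
  for f in (t,s):
    try: print(fit([(f,mask(f,q,[p[0]/1000,p[1]/1000,.03]))],p,.008,z))
    except Exception as e: print(e)
b=t['img'][120:250,150:470]; c=cv2.resize(b,None,fx=2.4,fy=2.4); d=cv2.resize(s['img'][130:320,250:450],None,fx=1.45,fy=1.45); o=np.zeros((600,800,3),np.uint8); o[:c.shape[0],:c.shape[1]]=c; o[315:315+d.shape[0],:d.shape[1]]=d; cv2.imwrite('pics/m2.png',o[:,:,::-1])
E
```

```text
clock: 8.6
position: [0.5115, 0.3141, 0.0887]
tool_rot: [3.141, 0.0, 3.097]
force: [0.8, -0.2, -0.1]
grip_width: 0.064
finger_force: 0.0
t 11.5 p [ 437.6 -263.   238.6] rot [3.141 0.    1.444] w 85.3 ff 0.0 F [ 0.2  0.2 -0.3]
wz total 0.003
turn first tool shift [-22.7   7.9 146.6]
shift first tool shift [-22.7   7.9 146.6]
brick_red [[([442.0, -287.0, 6.0], 0.64)], [([445.0, -289.0, 8.0], 0.65)]]
(array([ 444.8, -281. ,   -8.6]), np.float64(-0.441))
(array([ 441.5, -286. ,  -11.7]), np.float64(-0.956))
brick_cream [[([458.0, -188.0, 6.0], 0.88)], [([455.0, -189.0, 8.0], 0.71)]]
(array([ 457. , -190.3,  -14.3]), np.float64(-0.914))
list index out of range
```

View pics/m2.png

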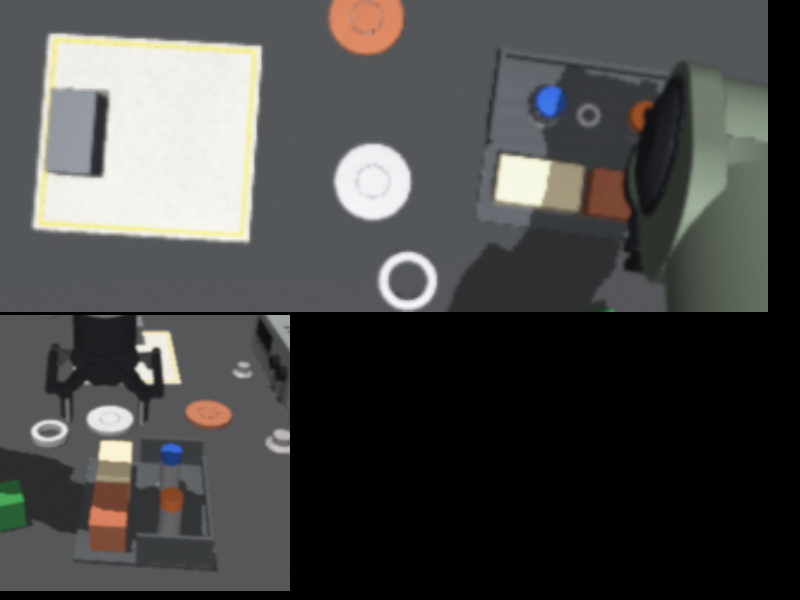

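Grey sits flat on the board at crop pixel (78,132), inside its edge. Red and cream are undisturbed, with the 8 mm joint still open. Next is red.

```bash

python3 -m jog '[[[-23,8,0,0,0,0,1],[0,0,45,0,0,0,1],[0,0,45,0,0,0,1],[0,0,40,0,0,0,1],[0,0,16,0,0,0,1]]]' >/dev/null
python3 -m jog '[[[0,0,0,0,0,0,1],[0,0,0,0,0,0,1]]]' | sed -n 2,4p
python3 -m jog '[[[0,0,0,0,0,0,0],[0,0,0,0,0,0,0],[0,0,0,0,0,0,0],[0,0,0,0,0,0,0],[0,0,0,0,0,0,0]]]' 50
python3 -m jog '[[[0,0,-20,0,0,0,0],[0,0,-45,0,0,0,0],[0,0,-45,0,0,0,0],[0,0,-40,0,0,0,0],[0,0,0,0,0,-0.15,0]]]' >/dev/null
python3 -m jog '[[[0,0,0,0,0,-0.15,0],[0,0,0,0,0,-0.15,0],[0,0,0,0,0,-0.15,0],[0,0,0,0,0,-0.15,0],[0,0,0,0,0,-0.15,0]]]' >/dev/null
python3 -m jog '[[[0,0,0,0,0,-0.15,0],[0,0,0,0,0,-0.15,0],[0,0,0,0,0,-0.15,0],[0,0,0,0,0,-0.15,0],[0,0,0,0,0,-0.15,0]]]' >/dev/null
python3 -c "
from h import *
togo(503,240,91,3.10)"
```

```text
position: [0.4425, -0.2868, 0.0919]
tool_rot: [-3.141, -0.0, 1.447]
force: [-1.2, -0.4, 0.5]
clock: 13.2
position: [0.4427, -0.2872, 0.0929]
tool_rot: [3.141, 0.0, 1.447]
force: [-1.5, 0.8, 6.0]
grip_width: 0.0494
finger_force: 52.6
t 14.7 p [ 442.3 -287.1  242.5] rot [-3.141 -0.     3.103] w 49.1 ff 53.2 F [ 0.7 -0.1 -2.4]
wz total 0.003
turn first tool shift [-38.7 529.2 151.5]
shift first tool shift [-40.2 529.  151.5]
```

```bash

python3 -m jog '[[[-3,44,0,0,0,0,0],[-3,44,0,0,0,0,0],[-3,44,0,0,0,0,0],[-3,44,0,0,0,0,0],[-3,44,0,0,0,0,0]]]' >/dev/null
python3 -m jog '[[[-3,44,0,0,0,0,0],[-3,44,0,0,0,0,0],[-3,44,0,0,0,0,0],[-3,44,0,0,0,0,0],[-3,44,0,0,0,0,0]]]' >/dev/null
python3 -m jog '[[[-3,44,0,0,0,0,0],[-3,44,0,0,0,0,0],[-3,1,0,0,0,0,0],[0,0,45,0,0,0,0],[0,0,45,0,0,0,0]]]' >/dev/null
python3 -m jog '[[[0,0,25,0,0,0,0],[0,0,0,0,0,0,0]]]' >/dev/null
python3 -c "
from h import *
togo(503,240,91,3.10)"
```

```text
t 16.4 p [503.9 238.9 124.6] rot [-3.139 -0.004  3.097] w 49.4 ff 53.3 F [-0.4 -0.1 -1.7]
wz total -0.003
turn first tool shift [ 0.9  1.1 33.6]
shift first tool shift [ 0.9  1.1 33.6]
```

```bash

python3 -m jog '[[[0,1,20,0,0,0,0],[0,0,11,0,0,0,0],[0,0,2.5,0,0,0,0],[0,0,0,0,0,0,0],[0,0,0,0,0,0,0.75]]]'
python3 -m jog '[[[0,0,0,0,0,0,0.75],[0,0,0,0,0,0,0.75],[0,0,-20,0,0,0,0.75],[0,0,-45,0,0,0,0.75],[0,0,-45,0,0,0,1]]]' >/dev/null
python3 -m jog '[[[0,0,-40,0,0,0,1],[3,-45,0,0,0,0,1],[3,-45,0,0,0,0,1],[3,-45,0,0,0,0,1],[3,-45,0,0,0,0,1]]]' >/dev/null
python3 -m jog '[[[3,-45,0,0,0,0,1],[3,-45,0,0,0,0,1],[3,-45,0,0,0,0,1],[3,-45,0,0,0,0,1],[3,-45,0,0,0,0,1]]]' >/dev/null
python3 -m jog '[[[0,0,0,0,0,0.15,1],[0,0,0,0,0,0.15,1],[0,0,0,0,0,0.15,1],[0,0,0,0,0,0.15,1],[0,0,0,0,0,0.15,1]]]' >/dev/null
python3 -m jog '[[[0,0,0,0,0,0.15,1],[0,0,0,0,0,0.15,1],[0,0,0,0,0,0.15,1],[0,0,0,0,0,0.15,1],[0,0,0,0,0,0.15,1]]]' >/dev/null
python3 -m jog '[[[0,0,0,0,0,0.15,1],[0,0,0,0,0,0,1]]]' >/dev/null
python3 -c "
from h import *
togo(456.2,-188.5,92,1.441)"
```

```text
clock: 16.9
position: [0.5057, 0.2409, 0.0949]
tool_rot: [3.141, 0.001, 3.097]
force: [-0.3, 0.4, 0.5]
grip_width: 0.0624
finger_force: 0.0
t 19.6 p [ 460.2 -162.5  244.3] rot [3.141 0.    1.444] w 85.6 ff 0.0 F [-1.   0.6 -0. ]
wz total 0.003
turn first tool shift [-26.3  -0.6 152.3]
shift first tool shift [-26.3  -0.7 152.3]
```

```bash

python3 -m jog '[[[-26,0,0,0,0,0,1],[0,0,45,0,0,0,1],[0,0,45,0,0,0,1],[0,0,45,0,0,0,1],[0,0,16,0,0,0,1]]]' >/dev/null
python3 -m jog '[[[0,0,0,0,0,0,1],[0,0,0,0,0,0,1]]]' | sed -n 2,4p
python3 -m jog '[[[0,0,0,0,0,0,0],[0,0,0,0,0,0,0],[0,0,0,0,0,0,0],[0,0,0,0,0,0,0],[0,0,0,0,0,0,0]]]' 50
python3 -m jog '[[[0,0,-20,0,0,0,0],[0,0,-45,0,0,0,0],[0,0,-45,0,0,0,0],[0,0,-40,0,0,0,0],[0,0,0,0,0,-0.15,0]]]' >/dev/null
python3 -m jog '[[[0,0,0,0,0,-0.15,0],[0,0,0,0,0,-0.15,0],[0,0,0,0,0,-0.15,0],[0,0,0,0,0,-0.15,0],[0,0,0,0,0,-0.15,0]]]' >/dev/null
python3 -m jog '[[[0,0,0,0,0,-0.15,0],[0,0,0,0,0,-0.15,0],[0,0,0,0,0,-0.15,0],[0,0,0,0,0,-0.15,0],[0,0,0,0,0,-0.15,0]]]' >/dev/null
python3 - <<'E'
from h import *
togo(501,166,91,3.10)
t=bot.grab_frame('top'); s=bot.grab_frame('side')
z=(.05,.09,.05)
for q,p in(('brick_red',[503,240,153]),('brick_grey',[506,314,153])):
  for f in (t,s):
    try: print(q,fit([(f,mask(f,q,[p[0]/1000,p[1]/1000,.03]))],p,.006,z))
    except Exception as e: print(e)
E
```

```text
position: [0.4569, -0.1881, 0.0926]
tool_rot: [-3.141, -0.001, 1.451]
force: [-1.1, -0.0, 0.1]
clock: 20.8
position: [0.4571, -0.1886, 0.0934]
tool_rot: [3.141, 0.0, 1.447]
force: [-2.0, 0.3, 6.7]
grip_width: 0.0494
finger_force: 51.9
t 22.3 p [ 456.7 -188.6  243.1] rot [-3.141  0.     3.103] w 49.6 ff 52.9 F [ 0.4  0.5 -2.5]
wz total 0.003
turn first tool shift [-29.5 356.1 152.1]
shift first tool shift [-30.7 356.  152.1]
brick_red (array([504.1, 238. , 152.1]), np.float64(-0.933))
brick_red (array([502.6, 241. , 150.1]), np.float64(-0.345))
brick_grey (array([503.6, 312.7, 152.1]), np.float64(-0.951))
brick_grey (array([506., 314., 153.]), np.float64(0.0))
```

```bash

python3 -m jog '[[[-4,44,0,0,0,0,0],[-4,44,0,0,0,0,0],[-4,44,0,0,0,0,0],[-4,44,0,0,0,0,0],[-4,44,0,0,0,0,0]]]' >/dev/null
python3 -m jog '[[[-4,44,0,0,0,0,0],[-4,44,0,0,0,0,0],[-2,44,0,0,0,0,0],[0,4,0,0,0,0,0],[0,0,45,0,0,0,0]]]' >/dev/null
python3 -m jog '[[[0,0,45,0,0,0,0],[0,0,25,0,0,0,0],[0,0,0,0,0,0,0]]]' >/dev/null
python3 -c "
from h import *
togo(501,166,91,3.10)"
```

```text
t 23.9 p [501.5 165.3 125.3] rot [-3.14  -0.004  3.096] w 49.6 ff 53.0 F [-0.2  0.1 -0.9]
wz total -0.004
turn first tool shift [ 0.5  0.6 34.3]
shift first tool shift [ 0.5  0.6 34.3]
```

```bash

python3 -m jog '[[[0,1,20,0,0,0,0],[0,0,11,0,0,0,0],[0,0,3,0,0,0,0],[0,0,0,0,0,0,0],[0,0,0,0,0,0,0]]]'
python3 -m jog '[[[0,0,0,0,0,0,0.75],[0,0,0,0,0,0,0.75],[0,0,0,0,0,0,0.75],[0,0,-20,0,0,0,0.75],[0,0,-45,0,0,0,0.75]]]' >/dev/null
python3 -m jog '[[[0,0,-45,0,0,0,0.75],[0,0,-40,0,0,0,0.7],[-2,-45,0,0,0,0,0.7],[-2,-45,0,0,0,0,0.7],[-2,-45,0,0,0,0,0.7]]]' >/dev/null
python3 -m jog '[[[-2,-45,0,0,0,0,0.7],[-2,-45,0,0,0,0,0.7],[-2,-45,0,0,0,0,0.7],[-2,-45,0,0,0,0,0.7],[0,0,0,0,0,0.15,0.7]]]' >/dev/null
python3 -m jog '[[[0,0,0,0,0,0.15,0.7],[0,0,0,0,0,0.15,0.7],[0,0,0,0,0,0.15,0.7],[0,0,0,0,0,0.15,0.7],[0,0,0,0,0,0.15,0.7]]]' >/dev/null
python3 -m jog '[[[0,0,0,0,0,0.15,0.7],[0,0,0,0,0,0.15,0.7],[0,0,0,0,0,0.15,0.7],[0,0,0,0,0,0.15,0.7],[0,0,0,0,0,0.15,0.7]]]' >/dev/null
python3 - <<'E'
from h import *
t=bot.grab_frame('top'); s=bot.grab_frame('side')
for q,z in (('capsule_orange',78),('capsule_blue',78),('cool_plate',10)):
  print(q,[[(np.round(np.array(d['xyz'])*1000).tolist(),round(d['conf'],2)) for d in bot.spot_point(q,f)[:1]] for f in (t,s)])
  for f in (t,s):
    for d in bot.trace(q,f)[:1]:
      m=np.argwhere(d['region'])[:,::-1]; print('  region',len(m),'minu/maxu/minv',m[:,0].min(),m[:,0].max(),m[:,1].min(),'centre ray',np.round(ray(f,m.mean(0),z/1000)*1000))
hsv=[cv2.cvtColor(f['img'],cv2.COLOR_RGB2HSV) for f in (t,s)]
for h,f in zip(hsv,(t,s)):  # orange cap (hue ~8-14, saturated), near expected
    u=proj(f,[.529,-.293,.075]).astype(int); w=h[u[1]-12:u[1]+13,u[0]-12:u[0]+13]; m=(w[...,0]<20)&(w[...,1]>170)&(w[...,2]>80); c=np.argwhere(m).mean(0)[::-1]+u-12; print('cap blob',m.sum(),c,np.round(ray(f,c,.068)*1000))
togo(529,-293,107,1.441)
b=t['img'][120:250,150:470]; c=cv2.resize(b,None,fx=2.4,fy=2.4); d=cv2.resize(s['img'][130:320,250:450],None,fx=1.45,fy=1.45); o=np.zeros((600,800,3),np.uint8); o[:c.shape[0],:c.shape[1]]=c; o[315:315+d.shape[0],:d.shape[1]]=d; cv2.imwrite('pics/m3.png',o[:,:,::-1])
E
```

```text
clock: 24.4
position: [0.5033, 0.1669, 0.0948]
tool_rot: [3.141, 0.001, 3.096]
force: [0.1, -0.1, -2.4]
grip_width: 0.0495
finger_force: 53.3
capsule_orange [[], [([530.0, -296.0, 5.0], 0.96)]]
  region 368 minu/maxu/minv 348 443 151 centre ray [ 475. -217.   78.]
  region 519 minu/maxu/minv 358 375 249 centre ray [ 518. -331.   78.]
capsule_blue [[], [([544.0, -197.0, 8.0], 0.98)]]
  region 420 minu/maxu/minv 359 374 219 centre ray [ 531. -236.   78.]
cool_plate [[([642.0, 1.0, -0.0], 0.77)], [([643.0, 1.0, 3.0], 0.59)]]
  region 744 minu/maxu/minv 287 317 113 centre ray [640.   1.  10.]
  region 497 minu/maxu/minv 378 408 188 centre ray [639.  -6.  10.]
cap blob 0 [nan nan] [nan nan nan]
cap blob 188 [367.70744681 256.61170213] [ 526. -295.   68.]
t 27.6 p [ 502.7 -148.5  243.9] rot [-3.142 -0.     1.447] w 59.6 ff 0.0 F [0.4 0.  0.3]
wz total 0.006
turn first tool shift [-139.8   44.7  136.9]
shift first tool shift [-140.1   43.9  136.9]<stdin>:10: RuntimeWarning: Mean of empty slice.
  ret = um.true_divide(
```

View pics/m3.png

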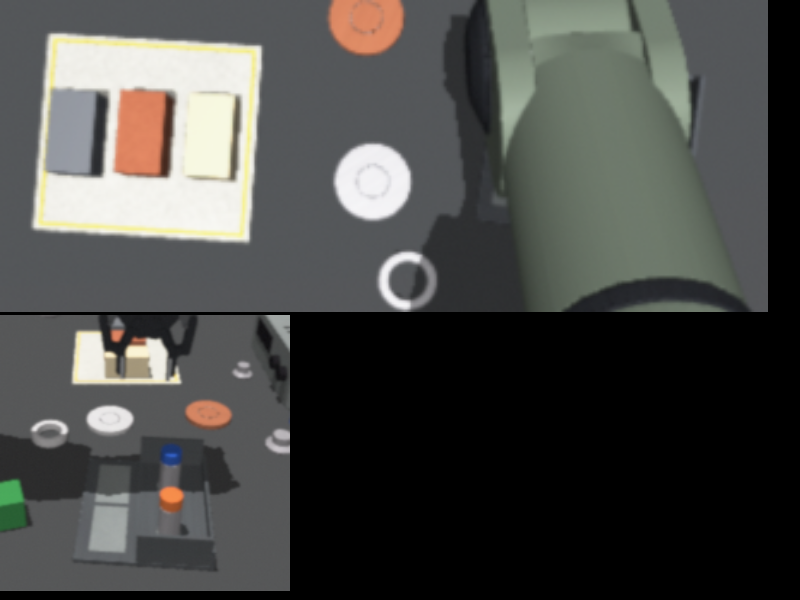

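All three bricks stand side by side on the board (crop pixels 75, 143 and 210), and both capsules are upright and untouched. Next is the orange capsule.

```bash

python3 -m jog '[[[-45,15,0,0,0,0,0.7],[-45,15,0,0,0,0,0.7],[-45,14,0,0,0,0,0.7],[-6,0,0,0,0,0,0.7],[0,0,40,0,0,0,0.7]]]' >/dev/null
python3 -m jog '[[[0,0,20,0,0,0,0.7],[0,0,0,0,0,0,0.7]]]' >/dev/null
python3 - <<'E'
from h import *
t=bot.grab_frame('top');s=bot.grab_frame('side')
print([[(np.round(np.array(d['xyz'])*1000).tolist(),round(d['conf'],2)) for d in bot.spot_point('capsule_orange',f)[:1]] for f in (t,s)])
togo(529,-294,107,1.441)
cv2.imwrite('pics/s4.png',cv2.resize(s['img'][150:310,270:450],None,fx=4,fy=3.7)[:,:,::-1])
E
```

```text
[[([532.0, -293.0, 11.0], 0.57)], [([530.0, -296.0, 5.0], 0.95)]]
t 28.5 p [ 529.6 -293.9  185.3] rot [3.140e+00 1.000e-03 1.447e+00] w 59.6 ff 0.0 F [-0.2 -0.4  0.3]
wz total 0.006
turn first tool shift [-0.1 -0.6 78.3]
shift first tool shift [-0.1 -0.6 78.3]
```

View pics/s4.png

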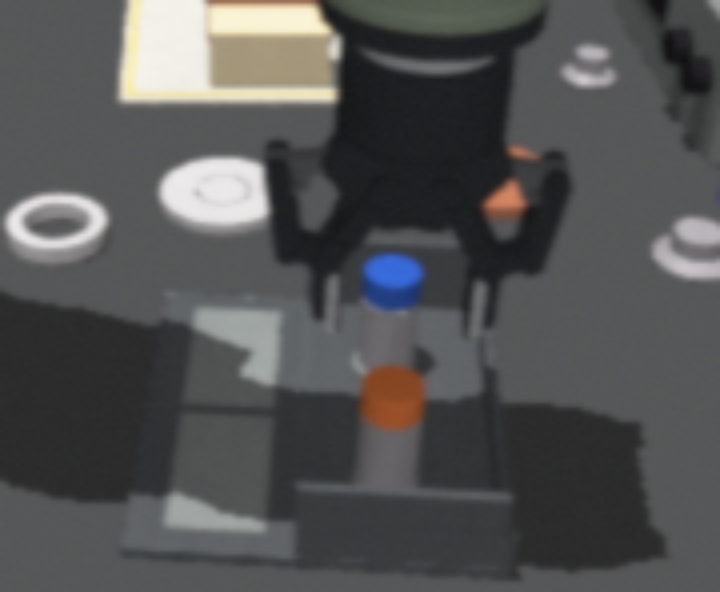

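The open fingers straddle the orange cap at (393,395) symmetrically. Descending to grip.

```bash

python3 -m jog '[[[0,0,40,0,0,0,0.7],[0,0,33,0,0,0,0.7],[0,0,0,0,0,0,0.7],[0,0,0,0,0,0,0],[0,0,0,0,0,0,0]]]' 40
python3 -m jog '[[[0,0,0,0,0,0,0],[0,0,0,0,0,0,0],[0,0,0,0,0,0,0],[0,0,0,0,0,0,0]]]'
python3 -m jog '[[[0,0,-20,0,0,0,0],[0,0,-40,0,0,0,0],[0,0,-40,0,0,0,0],[0,0,-20,0,0,0,0],[0,0,0,0,0,0,0]]]'
python3 -c "
from h import *
togo(641.5,1,120)"
```

```text
clock: 29.0
position: [0.5299, -0.2942, 0.1131]
tool_rot: [3.139, 0.001, 1.447]
force: [-0.6, -0.9, 2.2]
grip_width: 0.0315
finger_force: 12.1
clock: 29.4
position: [0.5298, -0.2942, 0.1132]
tool_rot: [3.139, 0.001, 1.446]
force: [-1.4, 1.2, 6.1]
grip_width: 0.031
finger_force: 39.0
clock: 29.9
position: [0.5302, -0.2945, 0.2357]
tool_rot: [3.135, 0.003, 1.446]
force: [0.2, 0.2, -1.9]
grip_width: 0.0312
finger_force: 40.0
t 29.9 p [ 530.2 -294.5  235.7] rot [3.135e+00 3.000e-03 1.446e+00] w 31.2 ff 40.0 F [ 0.2  0.2 -1.9]
wz total -0.0
turn first tool shift [307.   73.7 115.7]
shift first tool shift [307.   73.7 115.7]
```

```bash

python3 -m jog '[[[44,10.5,0,0,0,0,0],[44,10.5,0,0,0,0,0],[44,10.5,0,0,0,0,0],[44,10.5,0,0,0,0,0],[44,10.5,0,0,0,0,0]]]' >/dev/null
python3 -m jog '[[[44,10.5,0,0,0,0,0],[43,10.5,0,0,0,0,0],[0,0,40,0,0,0,0],[0,0,40,0,0,0,0],[0,0,0,0,0,0,0]]]'>/dev/null
python3 - <<'E'
from h import *
t=bot.grab_frame('top');s=bot.grab_frame('side')
for q in('capsule_orange','cool_plate'): print(q,[[(np.round(np.array(d['xyz'])*1000).tolist(),round(d['conf'],2)) for d in bot.spot_point(q,f)[:1]] for f in (t,s)])
togo(641.5,1,115)
cv2.imwrite('pics/s5.png',cv2.resize(s['img'][120:260,320:480],None,fx=4,fy=4)[:,:,::-1])
E
```

```text
capsule_orange [[], [([642.0, 0.0, 42.0], 0.69)]]
cool_plate [[([504.0, 169.0, 4.0], 0.62)], [([643.0, 2.0, 1.0], 0.69)]]
t 31.2 p [640.7   1.5 153. ] rot [ 3.139 -0.     1.446] w 31.1 ff 40.1 F [ 0.1 -0.2 -0.9]
wz total -0.0
turn first tool shift [-0.4  0.8 38. ]
shift first tool shift [-0.4  0.8 38. ]
```

View pics/s5.png

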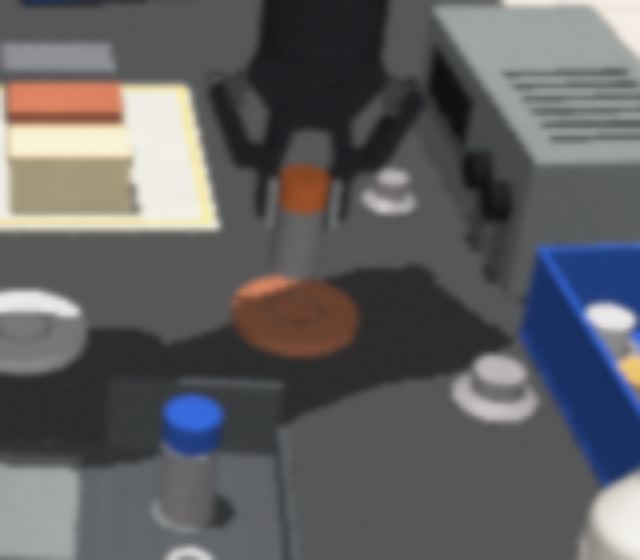

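The capsule hangs over the plate's middle, as the side view and the network agree. Lowering.

```bash

python3 -m jog '[[[0,1,20,0,0,0,0],[0,0,10,0,0,0,0],[0,0,5,0,0,0,0],[0,0,0,0,0,0,0],[0,0,0,0,0,0,0]]]' | sed -n 2,4p
python3 -m jog '[[[0,0,3,0,0,0,0],[0,0,0,0,0,0,0]]]'
```

```text
position: [0.6411, 0.0016, 0.1165]
tool_rot: [3.141, -0.0, 1.447]
force: [-0.2, -0.5, 0.2]
clock: 31.9
position: [0.6413, 0.0019, 0.1146]
tool_rot: [3.14, -0.0, 1.447]
force: [-7.1, 0.2, 21.9]
grip_width: 0.0307
finger_force: 42.6
```

```bash

python3 -m jog '[[[0,0,-1.5,0,0,0,0],[0,0,0,0,0,0,0.6],[0,0,0,0,0,0,0.6],[0,0,0,0,0,0,0.6],[0,0,-20,0,0,0,0.6]]]' >/dev/null
python3 -m jog '[[[0,0,-45,0,0,0,0.6],[0,0,-45,0,0,0,0.6],[0,0,-25,0,0,0,0.7],[-10,-45,0,0,0,0,0.7],[-10,-45,0,0,0,0,0.7]]]' >/dev/null
python3 -m jog '[[[0,0,0,0,0,-0.15,0.7],[0,0,0,0,0,-0.15,0.7],[0,0,0,0,0,-0.15,0.7],[0,0,0,0,0,-0.15,0.7],[0,0,0,0,0,-0.15,0.7]]]' >/dev/null
python3 -m jog '[[[0,0,0,0,0,-0.15,0.7],[0,0,0,0,0,-0.15,0.7],[0,0,0,0,0,-0.15,0.7],[0,0,0,0,0,-0.15,0.7],[0,0,0,0,0,-0.15,0.7]]]' >/dev/null
python3 -m jog '[[[0,0,0,0,0,-0.15,0.7],[0,0,0,0,0,0,0.7]]]' >/dev/null
python3 - <<'E'
from h import *
t=bot.grab_frame('top');s=bot.grab_frame('side')
for q in('capsule_orange','cool_plate'): print(q,[[(np.round(np.array(d['xyz'])*1000).tolist(),round(d['conf'],2)) for d in bot.spot_point(q,f)[:1]] for f in (t,s)])
togo(503,166.5,93,3.096)
o=np.zeros((600,800,3),np.uint8); c=cv2.resize(t['img'][100:250,150:470],None,fx=2,fy=2);d=cv2.resize(s['img'][120:290,290:450],None,fx=1.7,fy=1.7);o[:300,:640]=c;o[305:305+d.shape[0],:d.shape[1]]=d
cv2.imwrite('pics/m6.png',o[:,:,::-1])
E
```

```text
capsule_orange [[], [([644.0, -0.0, 9.0], 0.56)]]
cool_plate [[], [([639.0, 1.0, 2.0], 0.66)]]
t 34.4 p [549.1  -7.  249.5] rot [-3.141  0.     3.095] w 59.6 ff 0.0 F [ 0.3 -0.7  0.1]
wz total -0.001
turn first tool shift [ 54.  171.3 156.5]
shift first tool shift [ 54.2 171.2 156.5]
```

View pics/m6.png

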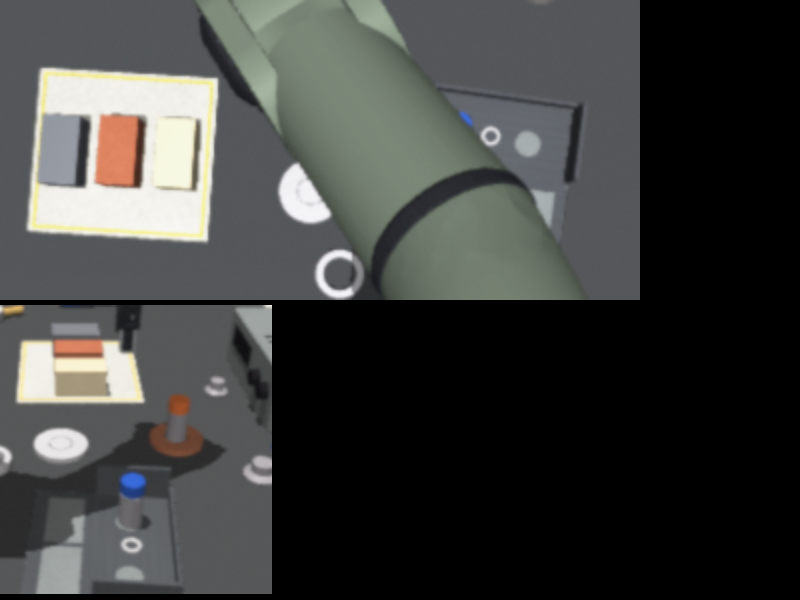

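The orange capsule stands upright on the copper disc at (178,425). The empty spot on the hearth and the blue capsule are as expected. Now back to cream.

```bash

python3 -m jog '[[[13.5,43,0,0,0,0,0.75],[13.5,43,0,0,0,0,0.75],[13.5,43,0,0,0,0,0.75],[13.5,42.5,0,0,0,0,0.75],[0,0,45,0,0,0,0.75]]]' >/dev/null
python3 -m jog '[[[0,0,45,0,0,0,0.75],[0,0,25,0,0,0,0.75],[0,0,0,0,0,0,0.75]]]' >/dev/null
python3 -c "
from h import *
togo(503.3,166.9,91,3.096)"
```

```text
t 35.2 p [501.5 166.4 131.9] rot [-3.14  -0.004  3.096] w 64.2 ff 0.0 F [-0.  -0.1  0.8]
wz total 0.0
turn first tool shift [-1.8  0.5 40.9]
shift first tool shift [-1.8  0.5 40.9]
```

```bash

python3 -m jog '[[[-2,0,25,0,0,0,0.75],[0,0,14,0,0,0,0.75],[0,0,2,0,0,0,0.75],[0,0,0,0,0,0,0.75],[0,0,0,0,0,0,0]]]' 50
python3 -m jog '[[[0,0,0,0,0,0,0],[0,0,0,0,0,0,0],[0,0,0,0,0,0,0],[0,0,0,0,0,0,0]]]'
python3 -m jog '[[[0,0,-20,0,0,0,0],[0,0,-45,0,0,0,0],[0,0,-45,0,0,0,0],[0,0,-45,0,0,0,0],[-4,-44,0,0,0,0,0]]]' >/dev/null
python3 -m jog '[[[4,-44,0,0,0,0,0],[4,-44,0,0,0,0,0],[4,-44,0,0,0,0,0],[4,-44,0,0,0,0,0],[4,-44,0,0,0,0,0]]]' >/dev/null
python3 -m jog '[[[4,-44,0,0,0,0,0],[4,-44,0,0,0,0,0],[0,0,0,0,0,0.15,0],[0,0,0,0,0,0.15,0],[0,0,0,0,0,0.15,0]]]' >/dev/null
python3 -m jog '[[[0,0,0,0,0,0.15,0],[0,0,0,0,0,0.15,0],[0,0,0,0,0,0.15,0],[0,0,0,0,0,0.15,0],[0,0,0,0,0,0.15,0]]]' >/dev/null
python3 -m jog '[[[0,0,0,0,0,0.15,0],[0,0,0,0,0,0.15,0],[0,0,0,0,0,0.15,0],[0,0,0,0,0,0,0]]]' >/dev/null
python3 -c "
from h import *
togo(457,-188.5,120,1.447)"
```

```text
clock: 35.7
position: [0.5052, 0.1667, 0.0945]
tool_rot: [3.141, 0.001, 3.097]
force: [-0.3, 0.3, -0.0]
grip_width: 0.0509
finger_force: 0.0
clock: 36.1
position: [0.5053, 0.1668, 0.0947]
tool_rot: [3.141, 0.001, 3.097]
force: [-2.1, -0.4, 7.6]
grip_width: 0.0493
finger_force: 52.2
t 38.5 p [ 465.1 -183.8  249.1] rot [3.141 0.    1.444] w 49.5 ff 53.0 F [-0.2  0.1 -2.3]
wz total -0.003
turn first tool shift [ -5.7  -7.5 129.1]
shift first tool shift [ -5.7  -7.4 129.1]
```

```bash

python3 -m jog '[[[-7.7,-7.4,0,0,0,0,0],[0,0,40,0,0,0,0],[0,0,40,0,0,0,0],[0,0,40,0,0,0,0],[0,0,15,0,0,0,0]]]' >/dev/null
python3 -m jog '[[[0,0,10,0,0,0,0],[0,0,0,0,0,0,0]]]' >/dev/null
python3 -c "
from h import *
togo(456.8,-190.5,97,1.447)"
```

```text
t 39.2 p [ 456.2 -190.9  102.9] rot [-3.140e+00 -1.000e-03  1.449e+00] w 49.5 ff 52.8 F [ 0.8 -0.8 -1.5]
wz total 0.002
turn first tool shift [0.5 0.5 5.9]
shift first tool shift [0.5 0.5 5.9]
```

```bash

python3 -m jog '[[[0.5,0.5,4,0,0,0,0],[0,0,2,0,0,0,0],[0,0,1,0,0,0,0],[0,0,0,0,0,0,0]]]'
python3 -m jog '[[[0,0,0,0,0,0,0.75],[0,0,0,0,0,0,0.75],[0,0,0,0,0,0,0.75],[0,0,-20,0,0,0,0.75],[0,0,-45,0,0,0,0.75]]]' >/dev/null
python3 -m jog '[[[0,0,-45,0,0,0,0.75],[0,0,-40,0,0,0,0.75],[0,0,0,0,0,-0.15,0.75],[0,0,0,0,0,-0.15,0.75],[0,0,0,0,0,-0.15,0.75]]]' >/dev/null
python3 -m jog '[[[0,0,0,0,0,-0.15,0.75],[0,0,0,0,0,-0.15,0.75],[0,0,0,0,0,-0.15,0.75],[0,0,0,0,0,-0.15,0.75],[0,0,0,0,0,-0.15,0.75]]]' >/dev/null
python3 -m jog '[[[0,0,0,0,0,-0.15,0.75],[0,0,0,0,0,-0.15,0.75],[0,0,0,0,0,-0.15,0.75],[-3,45,0,0,0,0,0.75],[-3,45,0,0,0,0,0.75]]]' >/dev/null
python3 -m jog '[[[-3,45,0,0,0,0,0.75],[-3,45,0,0,0,0,0.75],[-3,45,0,0,0,0,0.75],[-3,45,0,0,0,0,0.75],[-3,45,0,0,0,0,0.75]]]' >/dev/null
python3 -m jog '[[[-3,45,0,0,0,0,0.75],[-3,45,0,0,0,0,0.75],[0,0,0,0,0,0,0.75]]]' >/dev/null
python3 -c "
from h import *
togo(505.7,240.9,92,3.096)"
```

```text
clock: 39.6
position: [0.4575, -0.1904, 0.0967]
tool_rot: [3.141, 0.0, 1.447]
force: [-0.8, -0.1, -1.3]
grip_width: 0.0493
finger_force: 52.9
t 42.4 p [501.5 219.4 246.9] rot [3.138 0.    3.104] w 64.2 ff 0.0 F [-1.  -0.4  0.2]
wz total 0.008
turn first tool shift [ -3.2  21.6 154.9]
shift first tool shift [ -3.3  21.6 154.9]
```

```bash

python3 -m jog '[[[-3,21.5,0,0,0,0.008,0.75],[0,0,45,0,0,0,0.75],[0,0,45,0,0,0,0.75],[0,0,30,0,0,0,0.75],[0,0,0,0,0,0,0.75]]]' >/dev/null
python3 -m jog '[[[0,0,20,0,0,0,0.75],[0,0,12,0,0,0,0.75],[0,0,2,0,0,0,0.75],[0,0,0,0,0,0,0.75],[0,0,0,0,0,0,0.75]]]'
python3 -m jog '[[[0,0,0,0,0,0,0],[0,0,0,0,0,0,0],[0,0,0,0,0,0,0],[0,0,0,0,0,0,0],[0,0,0,0,0,0,0]]]' 50
python3 -m jog '[[[0,0,-20,0,0,0,0],[0,0,-45,0,0,0,0],[0,0,-45,0,0,0,0],[0,0,-45,0,0,0,0],[3,-44,0,0,0,0,0]]]' >/dev/null
python3 -m jog '[[[3,-44,0,0,0,0,0],[3,-44,0,0,0,0,0],[3,-44,0,0,0,0,0],[3,-44,0,0,0,0,0],[3,-44,0,0,0,0,0]]]' >/dev/null
python3 -m jog '[[[3,-44,0,0,0,0,0],[3,-44,0,0,0,0,0],[3,-44,0,0,0,0,0],[3,-44,0,0,0,0,0],[3,-44,0,0,0,0,0]]]' >/dev/null
python3 -m jog '[[[3,-44,0,0,0,0,0],[0,0,0,0,0,0.15,0],[0,0,0,0,0,0.15,0],[0,0,0,0,0,0.15,0],[0,0,0,0,0,0.15,0]]]' >/dev/null
python3 -m jog '[[[0,0,0,0,0,0.15,0],[0,0,0,0,0,0.15,0],[0,0,0,0,0,0.15,0],[0,0,0,0,0,0.15,0],[0,0,0,0,0,0.15,0]]]' >/dev/null
python3 -m jog '[[[0,0,0,0,0,0.15,0],[0,0,0,0,0,0.15,0],[0,0,0,0,0,0,0]]]' >/dev/null
python3 -c "
from h import *
togo(442.5,-287,120,1.447)"
```

```text
clock: 43.4
position: [0.5068, 0.2346, 0.0934]
tool_rot: [3.141, 0.001, 3.089]
force: [-0.1, -0.2, -0.4]
grip_width: 0.0641
finger_force: 0.0
clock: 43.9
position: [0.5069, 0.2349, 0.0935]
tool_rot: [3.141, 0.001, 3.089]
force: [-2.4, 0.5, 10.2]
grip_width: 0.0497
finger_force: 51.7
t 46.7 p [ 442.6 -290.7  247.7] rot [3.142 0.    1.436] w 49.4 ff 53.3 F [-0.6 -0.6 -1.4]
wz total -0.011
turn first tool shift [  3.7  -0.5 127.7]
shift first tool shift [  3.7  -0.6 127.7]
```

```bash

python3 -m jog '[[[2.5,-0.5,0,0,0,-0.011,0],[0,0,40,0,0,0,0],[0,0,40,0,0,0,0],[0,0,40,0,0,0,0],[0,0,15,0,0,0,0]]]' >/dev/null
python3 -m jog '[[[0,0,10,0,0,0,0],[0,0,0,0,0,0,0]]]' >/dev/null
python3 -c "
from h import *
togo(442.4,-288.2,96,1.447)"
```

```text
t 47.4 p [ 442.3 -288.1  101.7] rot [-3.141e+00 -1.000e-03  1.452e+00] w 49.4 ff 53.2 F [ 1.2 -0.1 -1.9]
wz total 0.005
turn first tool shift [-0.1  0.2  5.7]
shift first tool shift [-0.1  0.1  5.7]
```

```bash

python3 -m jog '[[[0,0,4,0,0,0.005,0],[0,0,2,0,0,0,0],[0,0,0.5,0,0,0,0],[0,0,0,0,0,0,0]]]'
python3 -m jog '[[[0,0,0,0,0,0,0.75],[0,0,0,0,0,0,0.75],[0,0,0,0,0,0,0.75],[0,0,-20,0,0,0,0.75],[0,0,-45,0,0,0,0.75]]]' >/dev/null
python3 -m jog '[[[0,0,-45,0,0,0,0.75],[0,0,-40,0,0,0,0.85],[0,0,0,0,0,-0.15,0.85],[0,0,0,0,0,-0.15,0.85],[0,0,0,0,0,-0.15,0.85]]]' >/dev/null
python3 -m jog '[[[0,0,0,0,0,-0.15,0.85],[0,0,0,0,0,-0.15,0.85],[0,0,0,0,0,-0.15,0.85],[0,0,0,0,0,-0.15,0.85],[0,0,0,0,0,-0.15,0.85]]]' >/dev/null
python3 -m jog '[[[0,0,0,0,0,-0.15,0.85],[0,0,0,0,0,-0.15,0.85],[0,0,0,0,0,-0.15,0.85],[-4,45,0,0,0,0,0.85],[-4,45,0,0,0,0,0.85]]]' >/dev/null
python3 -m jog '[[[-4,45,0,0,0,0,0.85],[-4,45,0,0,0,0,0.85],[-4,45,0,0,0,0,0.85],[-4,45,0,0,0,0,0.85],[-4,45,0,0,0,0,0.85]]]' >/dev/null
python3 -m jog '[[[-4,45,0,0,0,0,0.85],[-4,45,0,0,0,0,0.85],[-4,45,0,0,0,0,0.85],[-4,45,0,0,0,0,0.85],[-4,45,0,0,0,0,0.85]]]' >/dev/null
python3 -m jog '[[[-4,45,0,0,0,0,0.85],[0,0,0,0,0,0,0.85]]]' >/dev/null
python3 - <<'E'
from h import *
togo(511.5,314,92,3.096)
t=bot.grab_frame('top');s=bot.grab_frame('side')
z=(.05,.09,.05)
for q,p in(('brick_red',[443,-286,-13]),('brick_cream',[457,-187,-13])):
  print(q,[[(np.round(np.array(d['xyz'])*1000).tolist(),round(d['conf'],2)) for d in bot.spot_point(q,f)[:1]] for f in (t,s)])
  for f in (t,s):
    try: print(fit([(f,mask(f,q,[p[0]/1000,p[1]/1000,.03]))],p,.008,z))
    except Exception as e: print(e)
for q in('capsule_orange','capsule_blue','cool_plate'): print(q,[[(np.round(np.array(d['xyz'])*1000).tolist(),round(d['conf'],2)) for d in bot.spot_point(q,f)[:1]] for f in (t,s)])
o=np.zeros((600,800,3),np.uint8); c=cv2.resize(t['img'][100:240,280:450],None,fx=2.3,fy=2.3);d=cv2.resize(s['img'][170:310,290:450],None,fx=2.4,fy=2.4);o[:c.shape[0],:c.shape[1]]=c;o[:d.shape[0],400:400+d.shape[1]]=d
cv2.imwrite('pics/m7.png',o[:350,:,::-1])
E
```

```text
clock: 47.8
position: [0.4426, -0.2886, 0.0963]
tool_rot: [3.141, 0.0, 1.445]
force: [0.0, 0.1, -2.8]
grip_width: 0.0494
finger_force: 53.2
t 51.0 p [520.4 299.8 246.1] rot [ 3.138e+00 -1.000e-03  3.101e+00] w 72.7 ff 0.0 F [-0.6 -1.  -0. ]
wz total 0.005
turn first tool shift [  9.5  13.8 154.1]
shift first tool shift [  9.5  13.8 154.1]
brick_red [[([442.0, -286.0, 9.0], 0.59)], [([445.0, -288.0, 8.0], 0.62)]]
(array([ 442.7, -287.2,  -12.3]), np.float64(-0.953))
(array([ 440.7, -285.8,  -11.5]), np.float64(-0.956))
brick_cream [[([459.0, -186.0, 8.0], 0.9)], [([456.0, -189.0, 8.0], 0.82)]]
(array([ 457.9, -188.9,  -13.4]), np.float64(-0.96))
(array([ 457.8, -169.6,  -10.8]), np.float64(-0.676))
capsule_orange [[([642.0, 3.0, 11.0], 0.63)], [([644.0, -1.0, 10.0], 0.54)]]
capsule_blue [[([545.0, -196.0, 10.0], 0.63)], [([541.0, -196.0, 7.0], 0.94)]]
cool_plate [[([643.0, -2.0, -3.0], 0.74)], [([640.0, 4.0, 1.0], 0.56)]]
```

View pics/m7.png

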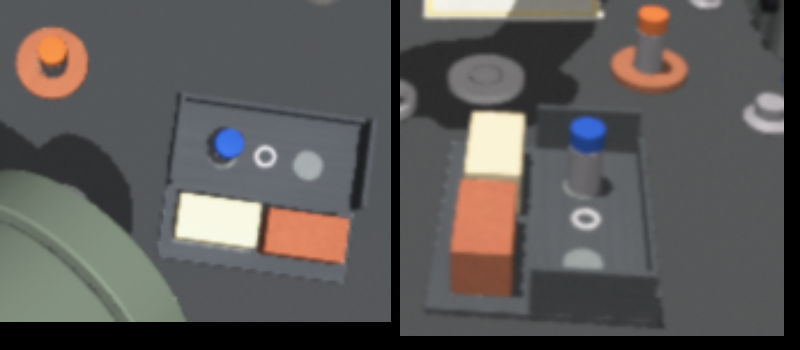

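Both lower bricks fit within about 1 mm of where they stood, and the orange capsule is centred on the copper. Now grey.

```bash

python3 -m jog '[[[11,14,0,0,0,0.005,0.85],[0,0,45,0,0,0,0.85],[0,0,45,0,0,0,0.85],[0,0,30,0,0,0,0.85],[0,0,0,0,0,0,0.85]]]' >/dev/null
python3 -m jog '[[[0,0,20,0,0,0,0.85],[0,0,12,0,0,0,0.85],[0,0,2,0,0,0,0.85],[0,0,0,0,0,0,0.85],[0,0,0,0,0,0,0.85]]]'
python3 -m jog '[[[0,0,0,0,0,0,0],[0,0,0,0,0,0,0],[0,0,0,0,0,0,0],[0,0,0,0,0,0,0],[0,0,0,0,0,0,0]]]' 50
python3 -m jog '[[[0,0,-20,0,0,0,0],[0,0,-45,0,0,0,0],[0,0,-45,0,0,0,0],[0,0,-45,0,0,0,0],[4,-45,0,0,0,0,0]]]' >/dev/null
python3 -m jog '[[[4,-45,0,0,0,0,0],[4,-45,0,0,0,0,0],[4,-45,0,0,0,0,0],[4,-45,0,0,0,0,0],[4,-45,0,0,0,0,0]]]' >/dev/null
python3 -m jog '[[[4,-45,0,0,0,0,0],[4,-45,0,0,0,0,0],[4,-45,0,0,0,0,0],[4,-45,0,0,0,0,0],[4,-45,0,0,0,0,0]]]' >/dev/null
python3 -m jog '[[[4,-45,0,0,0,0,0],[0,0,0,0,0,0.15,0],[0,0,0,0,0,0.15,0],[0,0,0,0,0,0.15,0],[0,0,0,0,0,0.15,0]]]' >/dev/null
python3 -m jog '[[[0,0,0,0,0,0.15,0],[0,0,0,0,0,0.15,0],[0,0,0,0,0,0.15,0],[0,0,0,0,0,0.15,0],[0,0,0,0,0,0.15,0]]]' >/dev/null
python3 -m jog '[[[0,0,0,0,0,0.15,0],[0,0,0,0,0,0.15,0],[0,0,0,0,0,0,0]]]' >/dev/null
python3 -c "
from h import *
togo(443.9,-250.7,160,1.441)"
```

```text
clock: 52.8
position: [0.5118, 0.3083, 0.093]
tool_rot: [3.141, 0.001, 3.09]
force: [0.2, 0.1, 0.3]
grip_width: 0.0724
finger_force: 0.0
clock: 53.3
position: [0.5117, 0.3084, 0.0928]
tool_rot: [3.141, 0.001, 3.09]
force: [-0.9, -0.8, 9.1]
grip_width: 0.0494
finger_force: 52.1
t 56.1 p [ 435.6 -228.3  248. ] rot [3.141 0.    1.438] w 49.3 ff 52.4 F [ 0.3  0.3 -2. ]
wz total -0.003
turn first tool shift [-21.1  11.1  88. ]
shift first tool shift [-21.1  11.2  88. ]
```

```bash

python3 -m jog '[[[-21,12,0,0,0,-0.005,0],[0,0,40,0,0,0,0],[0,0,30,0,0,0,0],[0,0,10,0,0,0,0],[0,0,0,0,0,0,0]]]' >/dev/null
python3 -m jog '[[[0,0,10,0,0,0,0],[0,0,5,0,0,0,0],[0,0,0,0,0,0,0],[0,0,0,0,0,0,0]]]' 
python3 -c "
from h import *
togo(444.7,-250.7,145,1.443)"
```

```text
clock: 57.0
position: [0.4449, -0.2512, 0.1523]
tool_rot: [3.141, 0.0, 1.445]
force: [0.1, -1.2, -1.4]
grip_width: 0.0494
finger_force: 52.6
t 57.0 p [ 444.9 -251.2  152.3] rot [3.141 0.    1.445] w 49.4 ff 52.6 F [ 0.1 -1.2 -1.4]
wz total 0.002
turn first tool shift [ 0.5 -0.2  7.3]
shift first tool shift [ 0.5 -0.2  7.3]
```

```bash

python3 -m jog '[[[0.5,0,4,0,0,0,0],[0,0,2,0,0,0,0],[0,0,1,0,0,0,0],[0,0,0,0,0,0,0],[0,0,0,0,0,0,0]]]'
python3 - <<'E'
from h import *
s=bot.grab_frame('side')
cv2.imwrite('pics/s8.png',cv2.resize(s['img'][180:310,280:440],None,fx=4,fy=4)[:,:,::-1])
E
```

```text
clock: 57.5
position: [0.4448, -0.2506, 0.1449]
tool_rot: [3.142, -0.0, 1.445]
force: [0.3, -0.2, -2.3]
grip_width: 0.0494
finger_force: 52.6
```

View pics/s8.png

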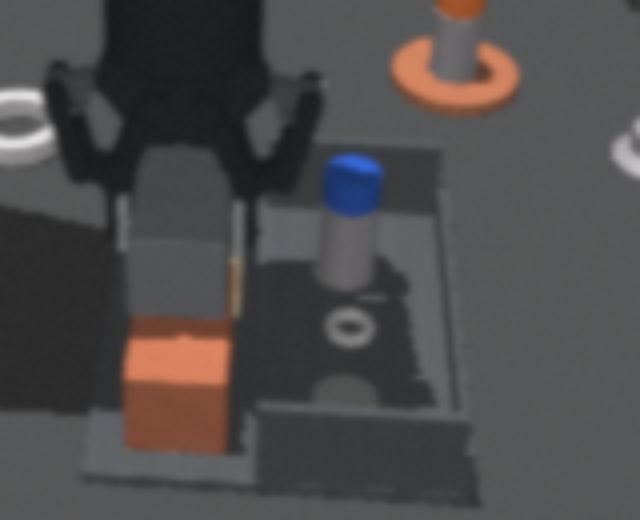

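Grey is aligned just above the lower course. I'll lower it 1.5 mm more, release it, back away and check.

```bash

python3 -m jog '[[[0,0,1.5,0,0,0,0],[0,0,0,0,0,0,0]]]'
python3 -m jog '[[[0,0,0,0,0,0,0.75],[0,0,0,0,0,0,0.75],[0,0,0,0,0,0,0.75],[0,0,-20,0,0,0,0.75],[0,0,-45,0,0,0,0.75]]]' >/dev/null
python3 -m jog '[[[0,0,-45,0,0,0,0.75],[45,0,-10,0,0,0,0.75],[45,0,0,0,0,0,0.75],[45,0,0,0,0,0,0.75],[45,0,0,0,0,0,0.75]]]' >/dev/null
python3 -m jog '[[[45,0,0,0,0,0,0.75],[45,0,0,0,0,0,0.75],[45,0,0,0,0,0,0.75],[45,0,0,0,0,0,0.75],[45,0,0,0,0,0,0.75]]]' >/dev/null
python3 - <<'E'
from h import *
st()
t=bot.grab_frame('top');s=bot.grab_frame('side')
z=(.05,.09,.05)
for f in (t,s): print(fit([(f,mask(f,'brick_grey',[.447,-.244,.085]))],[447,-244,-14],.058,z))
for q in('brick_red','brick_cream','capsule_orange','capsule_blue','cool_plate'): print(q,[[(np.round(np.array(d['xyz'])*1000).tolist(),round(d['conf'],2)) for d in bot.spot_point(q,f)[:1]] for f in (t,s)])
o=np.zeros((350,800,3),np.uint8); c=cv2.resize(t['img'][100:240,280:450],None,fx=2.3,fy=2.3);d=cv2.resize(s['img'][170:310,290:450],None,fx=2.4,fy=2.4);o[:c.shape[0],:c.shape[1]]=c;o[:d.shape[0],400:400+d.shape[1]]=d
cv2.imwrite('pics/m9.png',o[:,:,::-1])
E
```

```text
clock: 57.75
position: [0.4448, -0.2506, 0.1448]
tool_rot: [3.141, 0.001, 1.445]
force: [-10.6, 4.8, 35.7]
grip_width: 0.0494
finger_force: 56.9
t 59.25 p [495.6 152.9 263.4] rot [3.142 0.    1.445] w 64.1 ff 0.0 F [ 0.5 -0.7  0.7]
(array([ 446.4, -244.2,  -13.3]), np.float64(-0.952))
(array([ 443.3, -242.8,   -9.5]), np.float64(-0.897))
brick_red [[([442.0, -281.0, 8.0], 0.75)], [([443.0, -285.0, 8.0], 0.77)]]
brick_cream [[([459.0, -184.0, 9.0], 0.91)], [([454.0, -188.0, 7.0], 0.49)]]
capsule_orange [[([642.0, 1.0, 11.0], 0.75)], [([645.0, 1.0, 10.0], 0.52)]]
capsule_blue [[([540.0, -198.0, 10.0], 0.72)], [([540.0, -198.0, 10.0], 0.89)]]
cool_plate [[([642.0, -1.0, -3.0], 0.68)], [([541.0, -199.0, 2.0], 0.58)]]
```

View pics/m9.png

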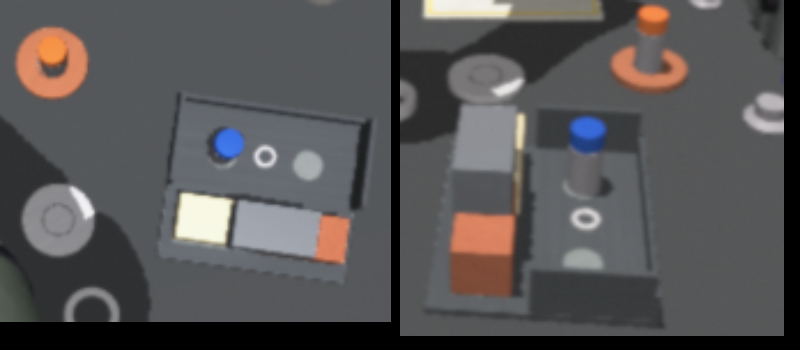

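The shield is rebuilt with grey bridging the joint, within 1 mm of its first fit in the top view. The orange capsule is upright on the copper disc, blue is untouched and the arm is clear, so I'm handing the job in.

```bash
python3 -c "
from workcell import bot
print(bot.job_done())"
```

```text
the job is handed in; nothing more can be done
None
```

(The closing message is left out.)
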